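Load the pattern plate into the marking jig

ROBOT

A 6-joint arm with a two-finger parallel gripper is mounted at the origin on the work surface. World frame = base frame: x ahead of the robot, y to its left, z up, the work surface at z = 0. Lengths are in m, angles in degrees, forces in N, time in s.
With the tool pointing down it reaches from about 0.4 to 0.825 m from the base axis. Payload 7 kg.
Tool frame: the origin (TCP) lies on the centre line of the jaws, within the pads' length; the fingertips stand 14 mm ahead of it and the grasp point (between the pads) lies 5 mm behind it; z points along the fingers, y is the line along which they close (so a half turn about z gives the same grasp; the last joint's range is limited). The gripper opens to 88 mm and grips with 3 to 60 N. Pads are 19 mm wide; open, the fingers measure 130 mm over their backs; the gripper's body (78 mm by 193 mm) begins 47 mm behind the grasp point.
Start: joints at [-52.878, 20.546, 0.682, 0, -70.136, -16.507], TCP at [0.238, -0.632, 0.241] pointing down, gripper open.
Joint ranges: [-176.03, 176.03], [-82.01, 121.73], [-58.28, 71.71], [-173.87, 95.51], [-174.79, -0.11], [-173.66, 173.66]. Speed limits (degrees/s): [136.94, 136.94, 172.46, 180, 180, 180].

INTERFACE

Orientations are given as [roll, pitch, yaw] about the fixed x, y, z axes, in that order (R = Rz(yaw) Ry(pitch) Rx(roll)).
In Python, from station import bot gives the robot as it stands.
- The arm moves only by the shell command python3 nudge.py 'ROWS' [FORCE]. ROWS is a JSON list of rows, 1 to 10 of them, each of 5 numbers: dx, dy, dz in m, then a turn about the tool's z in degrees, then the opening from 0.0 (shut) to 1.0 (fully open); each row is the pose to reach, as a shift and turn from the pose commanded when the command began, along the tool's axes at that moment; what a row does not reach only later rows make up. A row lasts 1/12 s, in which the tool goes at most 0.0417 m and 7.16 degrees, less where a joint would pass 70% of its speed; a pose out of reach is approached as far as the arm can. The fingers move at their own pace and stop on an object; FORCE is the grip in N (left out, the last holds). Time passes only in rows, so rows that do not move let the fingers close. It prints the time, the measured TCP pose, the force, the opening and the grip force at its end. Input that does not fit is refused with a message, and nothing moves.
- bot.sense(): the state, without advancing time (a new reading comes with each control period).
- bot.get_image(name): name is "scene" or "top"; returns a dict with "image" (384x512x3 uint8, red, green, blue), "intrinsics" (3x3 intrinsics, pixels), "rvec" (rotation vector, rad) and "tvec" (3), from world to camera coordinates, as OpenCV has them. Camera axes: x right, y down, z forward; pixel columns grow to the right and rows downward; lengths in m; the calibration is good to about 2 mm. A picture is of the moment at which its call begins. There is no depth.
- bot.close_job(): hands the job in; it is judged then, once.
The state is a dict: "time_s": time; "q": joint angles; "joint_velocities": joint speeds; "joint_torque": joint torques, N m; "eef_pos": TCP position; "eef_rot": TCP orientation; "force": force on the tool from outside, world axes, zero at the start; "wrist_torque": the same for the moment, N m; "finger_gap": opening from 0.0 (shut) to 1.0 (fully open); "finger_force": force on a finger pad.
Only numpy, scipy, OpenCV 4.12 (cv2) and the standard library are available. Lean on these libraries where they do the work, as an engineer would, in place of code of your own. Each camera call takes 0.05 s, during which the arm holds its last target. There are 200 camera calls.

TASK

Load the square-cornered pattern plate into the wooden marking jig: pick it up by its rib, tip it so that the edge farther from the rib points down, and tuck that edge under the jig's steel lip. Then lower the opposite edge down into the pocket, letting go only once the plate is down, so that it lies flat on the pocket floor. Leave the round-ended plate where it lies.

Things in the scene. Friction and masses are not known exactly. Their poses are not given: they have to be found in the camera images.
- square_plate: The plate to load: brass-coloured aluminium, four square corners, 104 (x) x 84 (y) x 10 mm, 0.2 to 0.45 kg, black strap outlines on top. Origin: centre of its underside, z up. An upright grip rib on top, 12 mm thick along x, 50 mm along y, is centred at x = -15, y = 0 and reaches from z = 10 to 48 mm. The +x edge, farther from the rib, is the one to tuck. Starts flat.
- tuck_edge (a point): Middle of the lower +x edge of the square-cornered plate (x = +52, y = 0, z = 0 mm in the plate's frame): the edge that goes under the lip. Axes as the plate's.
- jig: Fixed wooden tray 144 (x) x 124 (y) mm, steel lip on its +x side (away from the robot). Origin: centre of underside, z up. Pocket: floor z = 10, x -60 to +60, y -52 to +52 mm. Walls at -x and both y sides end at z = 28, 10-12 mm thick. Lip covers x = +34 to +60, z = 34 to 42 mm. The plate goes in only tipped: 12 to 16 degrees, +x edge down, slides under the lip and clears the -x wall.
- round_plate: Bystander, leave alone: a brass-coloured plate of the same size, material and rib, but its +x end is a half circle of radius 42 mm. Origin: centre of the underside of its 104 x 84 mm outline; flat on the bench. The two plates lie either side of the jig; which is where varies.

How it is judged (in metres and radians):
On the way, in this order (a step that is already met when the one before it is completed fails the run):
1. the plate's far-from-rib edge is at least 4 mm under the lip while the plate is still tipped by more than 5 degrees (x of tuck_edge in the frame of jig between 0.038 and 0.066 m and z of tuck_edge in the frame of jig below 0.028 m and y of tuck_edge in the frame of jig between -0.025 and 0.025 m and angle between square_plate's own z axis and vertical above 0.09 rad), for 0.1 s.
2. the opposite edge is lowered (tip under 4.5 degrees, plate within 6 mm of the pocket floor, edge still under the lip) while the fingers still hold the plate (x of tuck_edge in the frame of jig between 0.038 and 0.066 m and z of tuck_edge in the frame of jig below 0.028 m and y of tuck_edge in the frame of jig between -0.025 and 0.025 m and angle between square_plate's own z axis and vertical below 0.08 rad and z of square_plate in the frame of jig below 0.016 m and contact force between the fingers and square_plate above 0.5 N), for 0.05 s.
At the end, for the whole second after the job is handed in: The square plate rests flat on the pocket floor (within 3 mm and 3 degrees), its edge farther from the rib under the lip (40 to 64 mm from the jig centre towards the lip, within 20 mm of the middle sideways); the round-ended plate is within 30 mm of its start (angle between square_plate's own z axis and vertical below 0.05 rad and z of each of square_plate, tuck_edge in the frame of jig below 0.013 m and x of tuck_edge in the frame of jig between 0.04 and 0.064 m and y of tuck_edge in the frame of jig between -0.02 and 0.02 m and linear speed of square_plate below 0.02 m/s and distance of round_plate from where it was at the start of the episode below 0.03 m); the robot touches nothing.
It fails at once if the round-ended plate is moved by more than 30 mm (distance of round_plate from where it was at the start of the episode above 0.03 m).
It also fails if it takes over 48 s, if anything falls off the work surface, if the arm or the gripper's body presses on something with over 40 N, if the wrist force passes 120 N, or if a joint passes its speed limit or range.

## Working session

There is one attempt and no reset: what is moved stays moved. The work goes in short steps, Python scripts to look and compute and a shell command to move; the robot and the scene stay as the last step left them, time stands still between calls to the robot, and variables do not carry over. Pictures are saved under pics/ and viewed, at most 10 in all, crops included, and the job is handed in when it is done.

```bash
ls; mkdir -p pics
python3 - <<'E'
from station import bot
import cv2,numpy as np,pickle
s=bot.sense();print(s)
for n in("top","scene"):
    d=bot.get_image(n);pickle.dump(d,open(n+".pkl","wb"));cv2.imwrite(f"pics/{n}0.png",d["image"][:,:,::-1])
    R=cv2.Rodrigues(np.array(d["rvec"]))[0];print(n,d["intrinsics"],-R.T@np.array(d["tvec"]).ravel(),R)
E
```

```text
nudge.py
pics
station.py
{'time_s': 0.0, 'q': array([-5.28788056e+01,  2.05913239e+01,  6.32445846e-01, -2.18769205e-02,
       -7.01333522e+01, -1.65065601e+01]), 'joint_velocities': array([ 0.0205904 , -0.01846556, -0.02464843,  0.03656092,  0.11771568,
       -0.10549668]), 'joint_torque': array([-2.57476012e-05, -5.82713449e+01,  2.93054062e+01,  6.99748322e+00,
        6.92470014e-03, -2.23899474e-04]), 'eef_pos': array([ 0.23747204, -0.63134757,  0.23960829]), 'eef_rot': array([ 1.79905727e+02, -6.48983549e-03, -1.59392811e+02]), 'force': array([ 0.22040006, -0.44008107, -0.22407736]), 'wrist_torque': array([ 0.03441815, -0.04059132,  0.01071475]), 'finger_force': 0.0, 'finger_gap': 0.9989870263224546}
top [[430.88318427   0.         253.37396446]
 [  0.         430.88318427 191.90392493]
 [  0.           0.           1.        ]] [ 0.39647089 -0.00611202  1.09097471] [[ 0.01350515 -0.99972009 -0.01942573]
 [-0.99211612 -0.01097663 -0.12484041]
 [ 0.12459223  0.02095857 -0.99198665]]
scene [[471.15104078   0.         256.28777238]
 [  0.         471.15104078 188.51697163]
 [  0.           0.           1.        ]] [1.02530503 0.64844818 0.78052355] [[-0.78527598  0.61910714  0.00692667]
 [ 0.41776713  0.53808672 -0.73207466]
 [-0.4569598  -0.57198691 -0.68118919]]
```

View pics/top0.png

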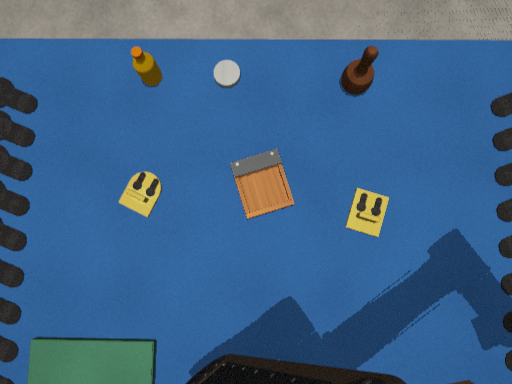

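View pics/scene0.png

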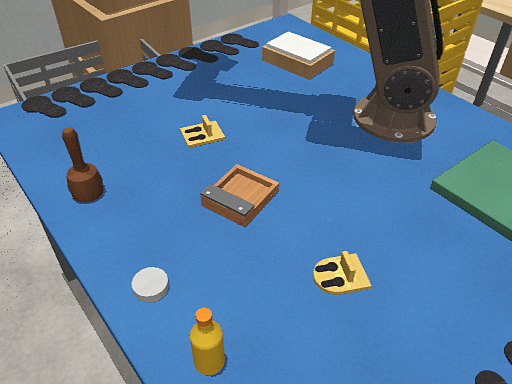

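The top view shows the square plate at about (368,212), the jig at (262,184) with its lip facing up (world +x), and the round plate at (141,193). The scene view agrees. Next I fit models to get exact poses.

```bash
cat > fit.py <<'E'
import cv2,numpy as np,pickle
from scipy.optimize import minimize
from scipy.spatial.transform import Rotation as Ro
S=4
def box(x0,x1,y0,y1,z0,z1): return np.array([[x,y,z] for x in(x0,x1) for y in(y0,y1) for z in(z0,z1)])/1000
PLATE=[box(-52,52,-42,42,0,10),box(-21,-9,-25,25,10,48)]
JIG=[box(-72,72,-62,62,0,28),box(34,72,-62,62,0,42)]
def proj(d,P): return cv2.projectPoints(P,np.array(d["rvec"]),np.array(d["tvec"]),d["intrinsics"],None)[0].reshape(-1,2)
def sil(d,parts,T,R):
    m=np.zeros((384*S,512*S),np.uint8)
    for b in parts:
        h=cv2.convexHull(np.float32((proj(d,b@R.T+T)+.5)*S)); cv2.fillConvexPoly(m,np.int32(np.round(h)),255)
    return cv2.resize(m,(512,384),interpolation=cv2.INTER_AREA)/255.
def mask(d,kind,c,r):
    h=cv2.cvtColor(d["image"],cv2.COLOR_RGB2HSV).astype(int); H,Sa,V=h[...,0],h[...,1],h[...,2]
    blue=(H>95)&(H<125)&(Sa>110)
    m=np.zeros((384,512),np.uint8); cv2.circle(m,c,r,1,-1)
    m=m*((~blue) if kind=="notblue" else ((H>18)&(H<35)&(Sa>90))).astype(np.uint8)
    m=cv2.morphologyEx(m,cv2.MORPH_CLOSE,np.ones((7,7),np.uint8)) if kind!="notblue" else m
    n,l,st,_=cv2.connectedComponentsWithStats(m); return (l==1+np.argmax(st[1:,4])).astype(float)
def fit(views,parts,x0):
    def cost(x):
        R=Ro.from_euler("z",x[2]*10).as_matrix()
        return sum(np.abs(sil(d,parts,np.array([x[0],x[1],0]),R)-m).sum()/m.sum() for d,m in views)
    best=None
    for a in np.radians([-20,-10,0,10,20]):
        r=minimize(cost,[x0[0],x0[1],a/10],method="Nelder-Mead",options=dict(initial_simplex=[[x0[0],x0[1],a/10],[x0[0]+.02,x0[1],a/10],[x0[0],x0[1]+.02,a/10],[x0[0],x0[1],a/10+.01]],xatol=1e-5,fatol=1e-5))
        if best is None or r.fun<best.fun: best=r
    return best.x[:2],np.degrees(best.x[2]*10),best.fun
def ray(d,u,z):
    R=cv2.Rodrigues(np.array(d["rvec"]))[0];t=np.array(d["tvec"]).ravel();C=-R.T@t
    v=R.T@np.linalg.inv(d["intrinsics"])@np.array([u[0],u[1],1]);return C+v*(z-C[2])/v[2]
E
python3 - <<'E'
from fit import *
t=pickle.load(open("top.pkl","rb"));s=pickle.load(open("scene.pkl","rb"))
for n,k,ct,cs,r,P in(("plate","yellow",(368,212),(203,132),35,PLATE),("jig","notblue",(262,184),(240,195),50,JIG)):
    mt,ms=mask(t,k,ct,r),mask(s,k,cs,r)
    x0=ray(t,ct,.015); print(n,x0[:2],mt.sum(),ms.sum())
    for v in([(t,mt)],[(s,ms)],[(t,mt),(s,ms)]): print(fit(v,P,x0))
print("round",ray(t,(141,193),.01))
E
```

```text
plate [ 0.48434603 -0.26948484] 1401.0 811.0
(array([ 0.48550754, -0.26844681]), np.float64(-16.604703709187845), np.float64(0.03963835355698311))
(array([ 0.48456307, -0.27142483]), np.float64(-15.986797657029916), np.float64(0.07589274920819129))
(array([ 0.48554137, -0.26913746]), np.float64(-16.284156671011583), np.float64(0.1300132616558154))
jig [ 0.5519429  -0.00486651] 2988.0 2945.0
(array([ 0.55222547, -0.00363653]), np.float64(18.185989448905847), np.float64(0.018888626401028952))
(array([ 0.55170337, -0.00561832]), np.float64(18.343394758472318), np.float64(0.018216318785578747))
(array([ 0.5521886 , -0.00440692]), np.float64(18.095049388642124), np.float64(0.045921702946366064))
round [0.52627305 0.30228763 0.01      ]
```

```bash
cat > d.py <<'E'
# usage: d.py x y z yaw : shift/turn from measured TCP, in tool axes
import sys,numpy as np
from station import bot
from scipy.spatial.transform import Rotation as Ro
s=bot.sense();x,y,z,w=map(float,sys.argv[1:5])
R=Ro.from_euler("xyz",s["eef_rot"],degrees=True)
d=R.inv().apply(np.array([x,y,z])-s["eef_pos"])
t=-((w-s["eef_rot"][2]+90)%180-90)
print("t",round(s["time_s"],2),"pos",np.round(s["eef_pos"],4),"rot",np.round(s["eef_rot"],1),"F",np.round(s["force"],1),"M",np.round(s["wrist_torque"],2),"gap",round(s["finger_gap"],3),"ff",round(float(s["finger_force"]),2),"q6",round(s["q"][5],1))
print("delta",np.round(d,4),"turn",round(t,1))
E
python3 d.py 0.471 -0.2653 0.12 -16.3
```

```text
t 0.1 pos [ 0.2375 -0.6314  0.2397] rot [ 179.9   -0.  -159.4] F [-0.2  0.5 -0.4] M [ 0.02 -0.01  0.05] gap 0.997 ff 0.0 q6 -16.5
delta [-0.3475  0.2603  0.1201] turn 36.9
```

```bash
python3 nudge.py '[[-0.3475, 0.2603, 0.12, 36.9, 1], [-0.3475, 0.2603, 0.12, 36.9, 1], [-0.3475, 0.2603, 0.12, 36.9, 1], [-0.3475, 0.2603, 0.12, 36.9, 1], [-0.3475, 0.2603, 0.12, 36.9, 1], [-0.3475, 0.2603, 0.12, 36.9, 1], [-0.3475, 0.2603, 0.12, 36.9, 1], [-0.3475, 0.2603, 0.12, 36.9, 1], [-0.3475, 0.2603, 0.12, 36.9, 1], [-0.3475, 0.2603, 0.12, 36.9, 1]]'
python3 d.py 0.471 -0.2653 0.12 -16.3
```

```text
time_s: 0.93
eef_pos: [0.4498, -0.2984, 0.1314]
eef_rot: [180.0, -0.0, 163.7]
force: [0.4, -0.1, -0.7]
finger_gap: 1.001
finger_force: 0.0
t 0.93 pos [ 0.4498 -0.2984  0.1314] rot [180.   -0.  163.7] F [ 0.4 -0.1 -0.7] M [-0.1  -0.19  0.  ] gap 1.001 ff 0.0 q6 -93.5
delta [-0.0111  0.0377  0.0114] turn 0.0
```

```bash
python3 nudge.py '[[-0.011, 0.037, 0.011, 0, 1], [-0.011, 0.037, 0.011, 0, 1], [-0.011, 0.037, 0.011, 0, 1]]' >/dev/null
python3 d.py 0.471 -0.2653 0.037 -16.3
python3 - <<'E'
from station import bot
from fit import *
for n in("top","scene"):
    d=bot.get_image(n);pickle.dump(d,open(n+"1.pkl","wb"))
    p=proj(d,np.array([[.471,-.2653,.05]]))[0].astype(int);c=d["image"][max(0,p[1]-55):p[1]+55,max(0,p[0]-70):p[0]+70,::-1]
    cv2.imwrite(n+"c.png",c)
    c=cv2.resize(c,None,fx=2.8,fy=2.8,interpolation=cv2.INTER_CUBIC); globals()[n]=c
cv2.imwrite("pics/a1.png",np.hstack([top[:300,:390],scene[:300,:390]]))
E
```

```text
t 1.18 pos [ 0.4708 -0.2659  0.12  ] rot [-1.800e+02 -1.000e-01  1.639e+02] F [-0.4 -0.5  0.3] M [-0.13 -0.01 -0.01] gap 1.0 ff 0.0 q6 -97.4
delta [-0.0002  0.0006  0.083 ] turn 0.2
```

View pics/a1.png

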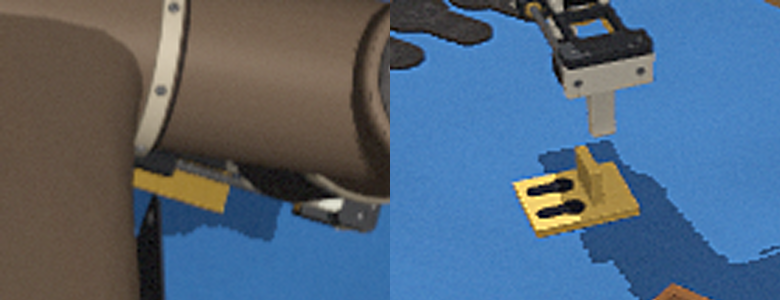

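The scene crop (right) shows the fingers directly over the rib: pad at (600,110), rib top at (588,150). I go down and grip.

```bash
python3 nudge.py '[[0, 0.0005, 0.04, 0, 1], [0, 0.0005, 0.07, 0, 1], [0, 0.0005, 0.083, 0, 1], [0, 0.0005, 0.083, 0, 1], [0, 0.0005, 0.083, 0, 0.4], [0, 0.0005, 0.083, 0, 0.4], [0, 0.0005, 0.083, 0, 0.4], [0, 0.0005, 0.083, 0, 0.4], [0, 0.0005, 0.083, 0, 0.4], [0, 0.0005, 0.083, 0, 0.4]]' 10
python3 d.py 0.471 -0.2653 0.037 -16.3
```

```text
time_s: 2.12
eef_pos: [0.4708, -0.2673, 0.0386]
eef_rot: [180.0, 0.1, 163.7]
force: [0.9, 2.5, 2.1]
finger_gap: 0.603
finger_force: 1.2
t 2.12 pos [ 0.4708 -0.2673  0.0386] rot [1.800e+02 1.000e-01 1.637e+02] F [0.9 2.5 2.1] M [ 0.94 -0.13  0.  ] gap 0.603 ff 1.2 q6 -97.4
delta [0.0004 0.002  0.0016] turn 0.0
```

```bash
python3 nudge.py '[[0, 0, 0, 0, 0.4], [0, 0, 0, 0, 0.4], [0, 0, 0, 0, 0.4], [0, 0, 0, 0, 0.4]]' 10
python3 nudge.py '[[0, 0, -0.01, 0, 0.4], [0, 0, -0.025, 0, 0.4], [0, 0, -0.05, 0, 0.4], [0, 0, -0.07, 0, 0.4], [0, 0, -0.07, 0, 0.4], [0, 0, -0.07, 0, 0.4]]'
python3 - <<'E'
from station import bot
from fit import *
d=bot.get_image("scene");pickle.dump(d,open("s2.pkl","wb"))
p=proj(d,np.array([[.471,-.2653,.1]]))[0].astype(int)
cv2.imwrite("pics/a2.png",cv2.resize(d["image"][max(0,p[1]-60):p[1]+60,max(0,p[0]-80):p[0]+80,::-1],None,fx=3,fy=3,interpolation=cv2.INTER_CUBIC))
E
```

```text
time_s: 2.45
eef_pos: [0.4709, -0.2672, 0.0385]
eef_rot: [180.0, 0.1, 163.7]
force: [-0.3, 3.0, 7.5]
finger_gap: 0.57
finger_force: 10.0
time_s: 2.95
eef_pos: [0.4707, -0.2673, 0.1089]
eef_rot: [180.0, 0.1, 163.7]
force: [-0.0, 1.0, -3.1]
finger_gap: 0.567
finger_force: 10.0
```

View pics/a2.png

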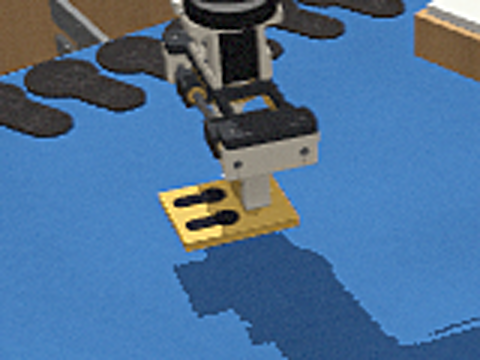

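The image shows the plate lifted by the rib, about level, at around (230,215). I measure its tip numerically, and ease the grip so it swings.

```bash
cat > tip.py <<'E'
# tip of held plate: fit pitch and grasp height on rib. import: tip(d, tcp, yaw)
from fit import *
def tip(d,tcp,yaw,v=False):
    tcp=np.array(tcp); g=tcp+[0,0,.005]
    h=cv2.cvtColor(d["image"],cv2.COLOR_RGB2HSV).astype(int);H,Sa,V=h[...,0],h[...,1],h[...,2]
    y=((H>18)&(H<35)&(Sa>90)); blue=(H>95)&(H<125)&(Sa>110)
    p=proj(d,g[None])[0].astype(int); w=np.zeros((384,512),np.uint8); cv2.circle(w,[int(a) for a in p],60,1,-1)
    use=(w>0)&(y|blue)
    m=y.astype(float)
    def pose(x):
        R=Ro.from_euler("zy",[np.radians(yaw),x[0]*10]).as_matrix()  # intrinsic? lower-case = extrinsic
        R=(Ro.from_euler("z",yaw,degrees=True)*Ro.from_euler("y",x[0]*10)).as_matrix()
        return g-R@np.array([-.015+x[2],x[3],x[1]]),R
    def cost(x):
        T,R=pose(x); return np.abs(sil(d,PLATE,T,R)-m)[use].sum()
    best=None
    for a in(0,.01,.02,.03,.04):
        x0=np.array([a,.042,0,0]); 
        r=minimize(cost,x0,method="Nelder-Mead",options=dict(initial_simplex=np.vstack([x0]+[x0+e for e in np.diag([.015,.008,.008,.005])]),xatol=1e-5,fatol=1e-3))
        if best is None or r.fun<best.fun: best=r
    T,R=pose(best.x)
    return dict(tip=round(np.degrees(best.x[0]*10),1),h=best.x[1].round(4),dx=best.x[2].round(4),dy=best.x[3].round(4),T=T.round(4),edge=(T+R@[.052,0,0]).round(4),cost=round(best.fun,1),n=int((m*use).sum()))
E
python3 - <<'E'
from tip import *
print(tip(pickle.load(open("s2.pkl","rb")),[.4707,-.2673,.1089],-16.3))
E
python3 nudge.py '[[0, 0, 0, 0, 0.4], [0, 0, 0, 0, 0.4], [0, 0, 0, 0, 0.4], [0, 0, 0, 0, 0.4]]' 6
python3 - <<'E'
from tip import *
from station import bot
print(tip(bot.get_image("scene"),bot.sense()["eef_pos"],-16.3))
E
```

```text
{'tip': np.float64(1.2), 'h': np.float64(0.0493), 'dx': np.float64(0.0018), 'dy': np.float64(0.0116), 'T': array([ 0.4791, -0.2819,  0.0643]), 'edge': array([ 0.529 , -0.2965,  0.0632]), 'cost': np.float64(98.2), 'n': 597}
time_s: 3.33
eef_pos: [0.4699, -0.2673, 0.107]
eef_rot: [-180.0, -0.1, 163.7]
force: [-0.1, 0.1, -3.7]
finger_gap: 0.572
finger_force: 6.0
{'tip': np.float64(0.8), 'h': np.float64(0.0488), 'dx': np.float64(0.002), 'dy': np.float64(0.0096), 'T': array([ 0.4792, -0.28  ,  0.0632]), 'edge': array([ 0.5291, -0.2946,  0.0625]), 'cost': np.float64(101.5), 'n': 600}
```

```bash
sed -i 's/x\[2\],x\[3\],x\[1\]/x[2],0,x[1]/; s/,dy=best.x\[3\].round(4)//; s/x0=np.array(\[a,.042,0,0\])/x0=np.array([a,.042,0])/; s/np.diag(\[.015,.008,.008,.005\])/np.diag([.015,.008,.008])/' tip.py
python3 - <<'E'
from tip import *
print(tip(pickle.load(open("s2.pkl","rb")),[.4707,-.2673,.1089],-16.3))
E
python3 d.py .5074 -.0192 .107 18.2
```

```text
{'tip': np.float64(1.7), 'h': np.float64(0.041), 'dx': np.float64(-0.0016), 'T': array([ 0.4855, -0.2716,  0.0724]), 'edge': array([ 0.5354, -0.2862,  0.0709]), 'cost': np.float64(105.0), 'n': 597}
t 3.38 pos [ 0.4701 -0.2673  0.1072] rot [-1.800e+02 -1.000e-01  1.637e+02] F [-1.1 -0.3 -3.2] M [-0.07 -0.   -0.01] gap 0.57 ff 6.0 q6 -97.4
delta [3.370e-02 2.486e-01 2.000e-04] turn -34.5
```

```bash
python3 nudge.py '[[0.002, 0.015, 0, -2, 0.4], [0.006, 0.045, 0, -6, 0.4], [0.010, 0.075, 0, -10, 0.4], [0.014, 0.105, 0, -14, 0.4], [0.018, 0.135, 0, -19, 0.4], [0.022, 0.165, 0, -24, 0.4], [0.026, 0.195, 0, -29, 0.4], [0.030, 0.222, 0, -33, 0.4], [0.033, 0.242, 0, -34.5, 0.4], [0.0337, 0.2486, 0, -34.5, 0.4]]' 10 >/dev/null
python3 nudge.py '[[0, 0, 0, 0, 0.4], [0, 0, 0, 0, 0.4]]' >/dev/null
python3 d.py .5074 -.0192 .070 18.2
python3 - <<'E'
from tip import *
from station import bot
d=bot.get_image("scene")
cv2.imwrite("pics/a3.png",cv2.resize(d["image"][100:250,140:340,::-1],None,fx=3,fy=3,interpolation=cv2.INTER_CUBIC))
print(tip(d,bot.sense()["eef_pos"],18.2))
E
```

```text
t 4.38 pos [ 0.5075 -0.0192  0.1076] rot [-180.    -0.  -161.8] F [ 0.1 -0.6 -3.2] M [-0.04  0.06 -0.02] gap 0.568 ff 10.0 q6 -91.8
delta [0.0001 0.0001 0.0376] turn 0.0
{'tip': np.float64(2.2), 'h': np.float64(0.0435), 'dx': np.float64(-0.0017), 'T': array([ 0.5217, -0.015 ,  0.0685]), 'edge': array([0.571 , 0.0012, 0.0665]), 'cost': np.float64(193.0), 'n': 1127}
```

View pics/a3.png

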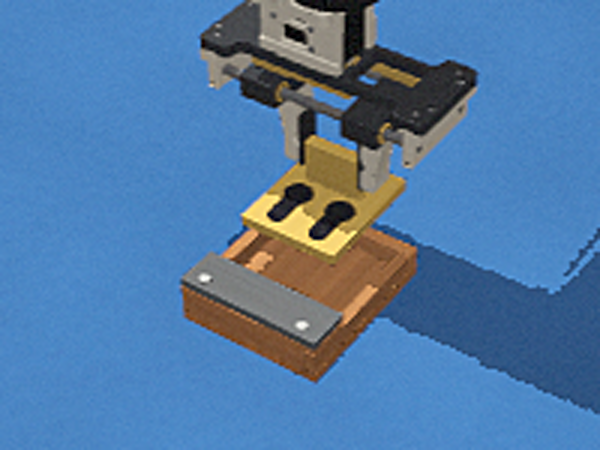

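The picture shows the plate held level above the jig, with its edge at (290,240) still short of the lip at (260,300). Next I lower it onto the -x wall, so the wall tips it.

```bash
python3 nudge.py '[[0, 0, 0.02, 0, 0.4], [0, 0, 0.036, 0, 0.4], [0, 0, 0.038, 0, 0.4]]' 8
python3 nudge.py '[[-0.001, 0, 0.002, 0, 0.4], [-0.002, 0, 0.003, 0, 0.4], [-0.003, 0, 0.004, 0, 0.4], [-0.003, 0, 0.004, 0, 0.4]]'
python3 nudge.py '[[-0.002, 0, 0.001, 0, 0.4], [-0.004, 0, 0.002, 0, 0.4], [-0.005, 0, 0.003, 0, 0.4], [-0.005, 0, 0.003, 0, 0.4]]'
cat > look.py <<'E'
import sys
from tip import *
from station import bot
d=bot.get_image("scene")
if len(sys.argv)>1: cv2.imwrite(f"pics/{sys.argv[1]}.png",cv2.resize(d["image"][100:250,140:340,::-1],None,fx=3,fy=3,interpolation=cv2.INTER_CUBIC))
r=tip(d,bot.sense()["eef_pos"],18.2)
Rj=Ro.from_euler("z",18.2,degrees=True).inv(); r["edge_jig"]=Rj.apply(r["edge"]-[.552,-.0045,0]).round(4); print(r)
E
python3 look.py
```

```text
time_s: 4.68
eef_pos: [0.5057, -0.0208, 0.0675]
eef_rot: [180.0, -0.2, -161.9]
force: [-0.9, -0.3, -3.1]
finger_gap: 0.572
finger_force: 8.0
time_s: 5.02
eef_pos: [0.5113, -0.0183, 0.0665]
eef_rot: [-180.0, 0.1, -161.8]
force: [-0.1, -0.4, -3.6]
finger_gap: 0.572
finger_force: 8.0
time_s: 5.35
eef_pos: [0.5165, -0.0165, 0.0633]
eef_rot: [-180.0, 0.1, -161.8]
force: [0.8, -0.8, 1.0]
finger_gap: 0.57
finger_force: 8.0
{'tip': np.float64(9.7), 'h': np.float64(0.0418), 'dx': np.float64(-0.0025), 'T': array([ 0.5262, -0.0132,  0.0242]), 'edge': array([0.5749, 0.0028, 0.0154]), 'cost': np.float64(193.5), 'n': 1002, 'edge_jig': array([ 0.024 , -0.0002,  0.0154])}
```

```bash
python3 nudge.py '[[-0.001, 0, 0.001, 0, 0.4], [-0.002, 0, 0.0025, 0, 0.4], [-0.002, 0, 0.0025, 0, 0.4]]'
python3 look.py a4
```

```text
time_s: 5.65
eef_pos: [0.518, -0.016, 0.061]
eef_rot: [-180.0, 0.1, -161.8]
force: [1.4, -0.5, 4.9]
finger_gap: 0.571
finger_force: 8.0
{'tip': np.float64(12.1), 'h': np.float64(0.0408), 'dx': np.float64(-0.0029), 'T': array([ 0.5265, -0.0131,  0.0224]), 'edge': array([0.5748, 0.0027, 0.0115]), 'cost': np.float64(197.1), 'n': 965, 'edge_jig': array([ 0.0239, -0.0003,  0.0115])}
```

View pics/a4.png

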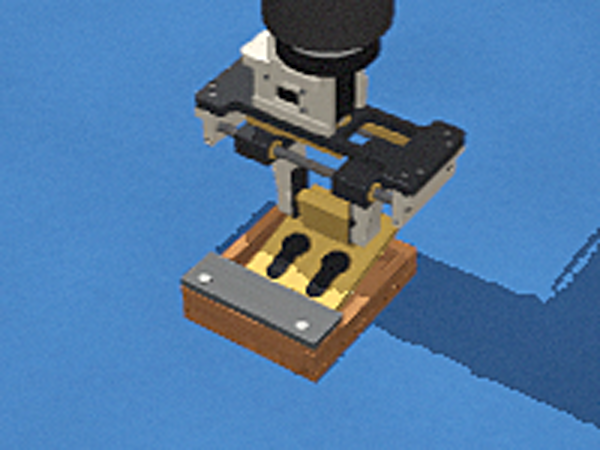

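The plate is tipped about 12 degrees in the pocket, with its +x edge just short of the lip near (290,300). I lift it slightly and slide it under.

```bash
python3 nudge.py '[[0, 0, -0.002, 0, 0.4], [0, 0, -0.003, 0, 0.4], [-0.005, 0, -0.003, 0, 0.4], [-0.010, 0, -0.003, 0, 0.4], [-0.015, 0, -0.003, 0, 0.4], [-0.020, 0, -0.003, 0, 0.4], [-0.025, 0, -0.003, 0, 0.4], [-0.025, 0, -0.003, 0, 0.4], [-0.025, 0, -0.003, 0, 0.4]]' 10
python3 look.py a5
```

```text
time_s: 6.45
eef_pos: [0.5411, -0.0082, 0.0631]
eef_rot: [180.0, -0.0, -161.8]
force: [-0.3, 0.0, -4.1]
finger_gap: 0.566
finger_force: 10.0
{'tip': np.float64(12.9), 'h': np.float64(0.0404), 'dx': np.float64(-0.0031), 'T': array([ 0.5489, -0.0057,  0.0246]), 'edge': array([0.597 , 0.0101, 0.013 ]), 'cost': np.float64(182.0), 'n': 795, 'edge_jig': array([ 0.0473, -0.0002,  0.013 ])}
```

View pics/a5.png

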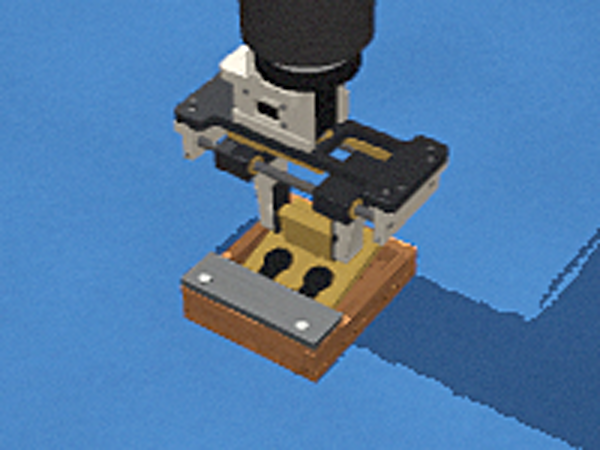

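Edge is about 13 mm under the lip (jig x 47), tip 13°, with the black straps partly hidden below the lip at (290,270). Now I nudge it forward a little and lower along the arc.

```bash
python3 nudge.py '[[-0.003, 0, 0, 0, 0.4], [-0.005, 0, 0, 0, 0.4], [-0.005, 0, 0.002, 0, 0.4], [-0.004, 0, 0.004, 0, 0.4], [-0.002, 0, 0.006, 0, 0.4], [0, 0, 0.008, 0, 0.4], [0.001, 0, 0.010, 0, 0.4], [0.003, 0, 0.012, 0, 0.4], [0.004, 0, 0.014, 0, 0.4], [0.004, 0, 0.014, 0, 0.4]]' 8
python3 look.py
```

```text
time_s: 7.33
eef_pos: [0.5366, -0.0097, 0.0489]
eef_rot: [180.0, -0.0, -161.8]
force: [0.2, 0.3, -1.6]
finger_gap: 0.565
finger_force: 8.0
{'tip': np.float64(1.3), 'h': np.float64(0.0413), 'dx': np.float64(-0.0004), 'T': array([ 0.5504, -0.0052,  0.0124]), 'edge': array([0.5998, 0.011 , 0.0112]), 'cost': np.float64(162.3), 'n': 730, 'edge_jig': array([ 0.0502, -0.0002,  0.0112])}
```

Tip is 1.3°, edge at jig x 50. I press down the last couple of millimetres while still holding.

```bash
python3 nudge.py '[[0.0005, 0, 0.001, 0, 0.4], [0.001, 0, 0.002, 0, 0.4], [0.001, 0, 0.002, 0, 0.4], [0.001, 0, 0.002, 0, 0.4]]'
python3 look.py a6
```

```text
time_s: 7.72
eef_pos: [0.5363, -0.0099, 0.0477]
eef_rot: [-180.0, 0.0, -161.8]
force: [-1.3, -0.2, 4.4]
finger_gap: 0.57
finger_force: 8.0
{'tip': np.float64(-0.7), 'h': np.float64(0.0422), 'dx': np.float64(0.0012), 'T': array([ 0.55  , -0.0054,  0.0107]), 'edge': array([0.5994, 0.0109, 0.0113]), 'cost': np.float64(177.8), 'n': 723, 'edge_jig': array([ 0.0498, -0.0002,  0.0113])}
```

View pics/a6.png

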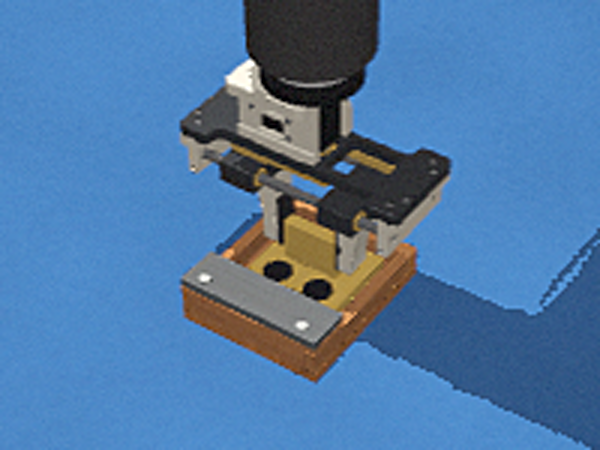

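The plate lies flat in the pocket, its rib upright between the fingers at (310,240) and its edge under the lip, and the upward force shows floor contact. I release and retreat.

```bash
python3 nudge.py '[[0, 0, 0, 0, 0.7], [0, 0, 0, 0, 0.75], [0, 0, 0, 0, 0.75], [0, 0, 0, 0, 0.75], [0, 0, 0, 0, 0.75]]'
python3 nudge.py '[[0, 0, -0.01, 0, 0.75], [0, 0, -0.04, 0, 0.75], [0, 0, -0.08, 0, 0.75], [0, 0, -0.12, 0, 0.75], [0, 0, -0.15, 0, 0.75], [0, 0, -0.15, 0, 0.75], [0, 0, -0.15, 0, 0.75]]'
python3 - <<'E'
from station import bot
from fit import *
d=bot.get_image("scene");a=d["image"]
cv2.imwrite("pics/a7.png",cv2.resize(a[100:250,140:340,::-1],None,fx=3,fy=3,interpolation=cv2.INTER_CUBIC))
E
```

```text
time_s: 8.18
eef_pos: [0.5363, -0.0099, 0.0473]
eef_rot: [-180.0, 0.0, -161.8]
force: [0.3, 0.1, 0.4]
finger_gap: 0.746
finger_force: 0.0
time_s: 8.77
eef_pos: [0.5373, -0.0095, 0.2004]
eef_rot: [-180.0, 0.3, -161.8]
force: [-0.9, -0.4, -0.5]
finger_gap: 0.75
finger_force: 0.0
```

View pics/a7.png

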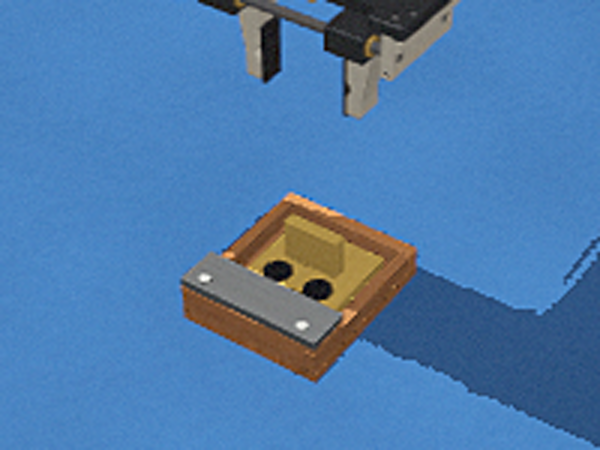

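The plate sits flat in the pocket with its far edge under the lip, the rib at (315,245), and the gripper is well clear. I hand the job in.

```bash
python3 -c "
from station import bot
print(bot.close_job())"
```

```text
the job is handed in; nothing more can be done
None
```

The square plate lies flat in the jig pocket with its far edge about 16 mm under the steel lip by camera measurement; the round plate was not touched, and the job was handed in at about 9 s (no verdict returned).

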